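Put the dried clay tools away in reverse order

TASK

The four clay tools have dried on the grey board; move them into the empty wooden rack, in reverse order: as seen from the robot, the tool now furthest left goes into the rack's place furthest right, the second from the left into the second from the right, and so on. Each tool must lie in its own place straight across the rack, in both of its notches and with its middle about midway between the two rails; either end may face the robot.

Things in the scene. Friction and masses are not known exactly. Their poses are not given: they have to be found in the camera images.
- brush: The slip brush: thin red-brown handle with metal ferrule and bristles, 191 mm long, 8 mm thick at the middle, 16 g; origin 4 mm below the axis. Starts in the red saddle. Origin: middle of its length, underside; its y axis runs along it, +y (away from any loop or bristles) towards the robot at the start. Take it across the middle.
- loop_tool: The wire loop tool: light wooden handle 12 mm thick, flat wire loop 25 mm wide, which begins 40 mm from the middle, at one end; 191 mm long, 22 g. Starts in the yellow saddle. Origin: middle of its length, underside; its y axis runs along it, +y (away from any loop or bristles) towards the robot at the start. Take it across the middle.
- pointed_tool: The pointed modelling tool: plain light wooden stick, thickest near the middle and tapering to both ends, 192 mm long, at most 17 mm wide and 13 mm thick, 18 g. Starts in the blue saddle. Origin: middle of its length, underside; its y axis runs along it, +y (away from any loop or bristles) towards the robot at the start. Take it across the middle.
- flat_tool: The flat modelling tool: plain flat brown wooden bar, a little wider at its ends, 202 mm long, at most 21 mm wide, 10 mm thick, 18 g. Starts in the green saddle. Origin: middle of its length, underside; its y axis runs along it, +y (away from any loop or bristles) towards the robot at the start. Take it across the middle.
- saddle_red: Red plastic saddle under one tool, fixed on the drying board at any of its four places; 100 x 50 mm. Origin: centre of its underside, 12 mm above the table; x along the tool. Foot 6 mm thick; two 10 mm walls at x = -45 and +45 mm (80 mm gap between for fingers), each with a notch 40 mm wide, floor 30 mm above the origin, horns to 44 mm.
- saddle_yellow: Yellow plastic saddle under one tool, fixed on the drying board at any of its four places; 100 x 50 mm. Origin: centre of its underside, 12 mm above the table; x along the tool. Foot 6 mm thick; two 10 mm walls at x = -45 and +45 mm (80 mm gap between for fingers), each with a notch 40 mm wide, floor 30 mm above the origin, horns to 44 mm.
- saddle_blue: Blue plastic saddle under one tool, fixed on the drying board at any of its four places; 100 x 50 mm. Origin: centre of its underside, 12 mm above the table; x along the tool. Foot 6 mm thick; two 10 mm walls at x = -45 and +45 mm (80 mm gap between for fingers), each with a notch 40 mm wide, floor 30 mm above the origin, horns to 44 mm.
- saddle_green: Green plastic saddle under one tool, fixed on the drying board at any of its four places; 100 x 50 mm. Origin: centre of its underside, 12 mm above the table; x along the tool. Foot 6 mm thick; two 10 mm walls at x = -45 and +45 mm (80 mm gap between for fingers), each with a notch 40 mm wide, floor 30 mm above the origin, horns to 44 mm.
- drying_board: Grey drying board carrying the four coloured saddles in a row, 140 x 270 x 12 mm, fixed to the table left or right. Origin: centre of its underside, on the table; x points away from the robot (up to 0.3 rad askew), y along the row to the robot's left. Saddles stand at y = +90, +30, -30, -90 mm, x = 0.
- wooden_rack: Empty wooden rack, 140 x 270 mm, fixed on the board's other side. Origin: centre of its underside, on the table; axes as the board's. Places at y = +90, +30, -30, -90 mm, x = 0. Light rails 10 mm thick along y at x = -45 and +45 mm; each place is a pair of notches 40 mm wide, floor 42 mm above the table; dark horns between to 56 mm. Base 12 mm thick; 80 mm finger gap between the rails.

How it is judged:
At the end, for the whole second after the job is handed in: Each tool is at rest in the rack place mirroring its saddle's place on the board: middle within 16 mm sideways of the place's centre line and 25 mm of the rack's middle along the tool, origin 34 to 60 mm above the table, length within 0.25 rad of the rack's x axis (((y of saddle_red in the frame of drying_board between 0.075 and 0.105 m and y of brush in the frame of wooden_rack between -0.106 and -0.074 m) or (y of saddle_red in the frame of drying_board between 0.015 and 0.045 m and y of brush in the frame of wooden_rack between -0.046 and -0.014 m) or (y of saddle_red in the frame of drying_board between -0.045 and -0.015 m and y of brush in the frame of wooden_rack between 0.014 and 0.046 m) or (y of saddle_red in the frame of drying_board between -0.105 and -0.075 m and y of brush in the frame of wooden_rack between 0.074 and 0.106 m)) and x of brush in the frame of wooden_rack between -0.025 and 0.025 m and z of brush in the frame of wooden_rack between 0.034 and 0.06 m and angle between the y axis of each of brush, loop_tool, pointed_tool, flat_tool and the x axis of wooden_rack, either way round below 0.25 rad and linear speed of each of brush, loop_tool, pointed_tool, flat_tool below 0.02 m/s and angular speed of each of brush, loop_tool, pointed_tool, flat_tool below 0.3 rad/s and ((y of saddle_yellow in the frame of drying_board between 0.075 and 0.105 m and y of loop_tool in the frame of wooden_rack between -0.106 and -0.074 m) or (y of saddle_yellow in the frame of drying_board between 0.015 and 0.045 m and y of loop_tool in the frame of wooden_rack between -0.046 and -0.014 m) or (y of saddle_yellow in the frame of drying_board between -0.045 and -0.015 m and y of loop_tool in the frame of wooden_rack between 0.014 and 0.046 m) or (y of saddle_yellow in the frame of drying_board between -0.105 and -0.075 m and y of loop_tool in the frame of wooden_rack between 0.074 and 0.106 m)) and x of loop_tool in the frame of wooden_rack between -0.025 and 0.025 m and z of loop_tool in the frame of wooden_rack between 0.034 and 0.06 m and ((y of saddle_blue in the frame of drying_board between 0.075 and 0.105 m and y of pointed_tool in the frame of wooden_rack between -0.106 and -0.074 m) or (y of saddle_blue in the frame of drying_board between 0.015 and 0.045 m and y of pointed_tool in the frame of wooden_rack between -0.046 and -0.014 m) or (y of saddle_blue in the frame of drying_board between -0.045 and -0.015 m and y of pointed_tool in the frame of wooden_rack between 0.014 and 0.046 m) or (y of saddle_blue in the frame of drying_board between -0.105 and -0.075 m and y of pointed_tool in the frame of wooden_rack between 0.074 and 0.106 m)) and x of pointed_tool in the frame of wooden_rack between -0.025 and 0.025 m and z of pointed_tool in the frame of wooden_rack between 0.034 and 0.06 m and ((y of saddle_green in the frame of drying_board between 0.075 and 0.105 m and y of flat_tool in the frame of wooden_rack between -0.106 and -0.074 m) or (y of saddle_green in the frame of drying_board between 0.015 and 0.045 m and y of flat_tool in the frame of wooden_rack between -0.046 and -0.014 m) or (y of saddle_green in the frame of drying_board between -0.045 and -0.015 m and y of flat_tool in the frame of wooden_rack between 0.014 and 0.046 m) or (y of saddle_green in the frame of drying_board between -0.105 and -0.075 m and y of flat_tool in the frame of wooden_rack between 0.074 and 0.106 m)) and x of flat_tool in the frame of wooden_rack between -0.025 and 0.025 m and z of flat_tool in the frame of wooden_rack between 0.034 and 0.06 m); the robot touches nothing.
It also fails if it takes over 96 s, if anything falls off the work surface, if the arm or the gripper's body presses on something with over 40 N, if the wrist force passes 120 N, or if a joint passes its speed limit or range.

ROBOT

A 6-joint arm with a two-finger parallel gripper is mounted at the origin on a cart in front of the work surface, level with it; the furniture and walls round the work are solid. World frame = base frame: x ahead of the robot, y to its left, z up, the work surface at z = 0. Lengths are in m, angles in rad, forces in N, time in s.
With the tool pointing down it reaches from about 0.275 to 0.975 m from the base axis. Payload 8.4 kg.
Tool frame: the origin (TCP) lies at the very end of the fingers, on their centre line; the grasp point (between the pads) lies 19 mm behind it; z points along the fingers, y is the direction in which the jaws open and shut (so a half turn about z gives the same grasp; the last joint's range is limited). The gripper opens to 92 mm and grips with 3 to 60 N. Pads are 20 mm wide; open, the fingers measure 128 mm over their backs; the gripper's body (75 mm by 189 mm) begins 69 mm behind the grasp point.
Start: joints at [-1.147, 0.353, 1.633, -0, 1.155, -0.002], TCP at [0.258, -0.569, 0.181] pointing down, gripper open.
Joint ranges: [-2.63, 2.63], [-0.92, 2.1], [0.06, 2.66], [-1.3, 4.44], [0, 2.69], [-3.02, 3.02]. Speed limits (rad/s): [2.22, 2.22, 2.79, 3.14, 3.14, 3.14].

INTERFACE

Orientations are given as a rotation vector (axis times angle).
In Python, from plant import monitor, optics, arm gives the robot as it stands.
- The arm moves only by the tool play_rows, never from a script. Its arguments are lists of equal length, an entry for each row: "dr": the turn, a rotation vector about the world's x, y, z normalised to -1 to 1, where 1 is 6 degrees, a list of three; "delta_pos": the shift along the world's x, y, z normalised to -1 to 1, where 1 is 0.04 m, a list of three; "jaw": the opening, from 0 (shut) to 1 (fully open). In form: {"dr": [[wx, wy, wz], ...], "delta_pos": [[tx, ty, tz], ...], "jaw": [jaw, ...]}. A call has exactly 5 rows; each row shifts and turns the commanded pose from where the row before left it; what a row does not reach is not made up. A row lasts 1/8 s, in which the tool goes at most 62.5 mm and 10.7 degrees, less where a joint would pass 70% of its speed; a pose out of reach is approached as far as the arm can. A call with a number of a shift or a turn outside -1 to 1 is refused whole. A call with a gripper value outside its range is refused whole. The fingers move at their own pace and stop on an object; "squeeze" is the grip in N (left out, the last holds). Time passes only in rows, so rows that do not move let the fingers close, or fill a call up. It gives the time, the measured TCP pose, the force and the opening at its end, in the units of the state.
- monitor.read_state(): the state, without advancing time (a new reading comes with each control period).
- optics.read_camera(name): name is "scene" or "top" or "wrist"; returns the picture (384x512x3 uint8, red, green, blue); there is no depth.
- optics.camera_params(name): a dict with "camera_matrix" (3x3 intrinsics, pixels), "k1" (the pictures are not rectified: a ray, as slopes to the right and down, at radius r is drawn at 1 + k1 r^2 times it, then the intrinsics apply), "world_from_camera" (4x4, takes a point from camera to world coordinates). Camera axes: x right, y up, looking along -z (the intrinsics and any distortion apply to the point x, -y, -z); pixel columns grow to the right and rows downward; lengths in m; the calibration is good to about 2 mm. A picture is of the moment at which its call begins: read the wrist's pose just before it. camera_params takes no time and is no camera call; for the wrist camera it gives the pose at the moment of the call.
- arm.hand_in(): hands the job in, once; it reports no verdict.
The state is a dict: "clock": time; "joint_pos": joint angles; "joint_velocities": joint speeds; "tau": joint torques, N m; "ee_pos": TCP position; "ee_rot": TCP orientation; "ft_force": force on the tool from outside, world axes, zero at the start; "torque": the same for the moment, N m; "opening": finger opening in m.
Only numpy, scipy, OpenCV 4.12 (cv2) and the standard library are available. Lean on these libraries where they do the work, as an engineer would, in place of code of your own. Each camera call takes 0.05 s, during which the arm holds its last target. There are 200 camera calls.

## Working session

There is one attempt and no reset: what is moved stays moved. The work goes in short steps, Python scripts to look and compute and a tool call to move; the robot and the scene stay as the last step left them, time stands still between calls to the robot, and variables do not carry over. Pictures are saved under pics/ and viewed, about 12 in all and at most 16, crops included, and the job is handed in when it is done.

Besides the shell and the picture viewer there is one more tool, called after "Call:" in YAML: its name, and indented under it one key for each argument. play_rows: Moves the arm, as the interface text tells. Its arguments: {"type":"object","properties":{"dr":{"type":"array"},"delta_pos":{"type":"array"},"jaw":{"type":"array"},"squeeze":{"type":"number"}},"required":["dr","delta_pos","jaw"]}

```bash
ls; mkdir -p pics; python3 - <<'E'
from plant import monitor, optics, arm
import cv2
s=monitor.read_state();print(s)
for n in("top","scene"):
    im=optics.read_camera(n);cv2.imwrite(f"pics/{n}0.png",im[:,:,::-1])
    p=optics.camera_params(n);print(n,p)
E
```

```text
pics
{'clock': 0.0, 'joint_pos': array([-1.14739311e+00,  3.53621689e-01,  1.63412761e+00, -1.62840563e-06,
        1.15518878e+00, -2.38922270e-03]), 'joint_velocities': array([ 0.00093359,  0.00050121, -0.0004547 , -0.0005157 ,  0.00067841,
        0.00077252]), 'tau': array([ 2.59787506e-03, -5.93846154e+01, -3.34217727e+01,  6.99711288e-02,
        2.32863869e-02, -1.35817240e-04]), 'ee_pos': array([ 0.25793753, -0.56870478,  0.18008304]), 'ee_rot': array([-3.06937917e+00, -6.63515248e-01,  4.43706596e-04]), 'ft_force': array([-0.08421333,  0.04017931,  0.25765915]), 'torque': array([-0.00561678,  0.02178781,  0.04249598]), 'opening': 0.09163381254336311}
top {'camera_matrix': array([[486.26264151,   0.        , 253.04852856],
       [  0.        , 486.26264151, 182.80309871],
       [  0.        ,   0.        ,   1.        ]]), 'k1': -0.16764711601367677, 'world_from_camera': array([[-2.60054471e-03,  9.81233842e-01, -1.92804007e-01,
         3.39690849e-01],
       [-9.99870918e-01,  5.05522158e-04,  1.60590255e-02,
         9.87092317e-03],
       [ 1.58551260e-02,  1.92820882e-01,  9.81105867e-01,
         1.15604053e+00],
       [ 0.00000000e+00,  0.00000000e+00,  0.00000000e+00,
         1.00000000e+00]])}
scene {'camera_matrix': array([[483.59943598,   0.        , 257.04676841],
       [  0.        , 483.59943598, 183.53301416],
       [  0.        ,   0.        ,   1.        ]]), 'k1': -0.1618717331241966, 'world_from_camera': array([[-0.81913932,  0.33022557, -0.46900091, -0.11351289],
       [-0.5732438 , -0.49989277,  0.64922936,  0.90538715],
       [-0.02005803,  0.80066116,  0.59878158,  0.91577781],
       [ 0.        ,  0.        ,  0.        ,  1.        ]])}
```

View pics/top0.png

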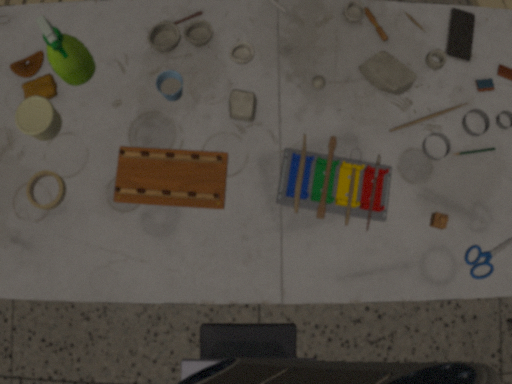

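View pics/scene0.png

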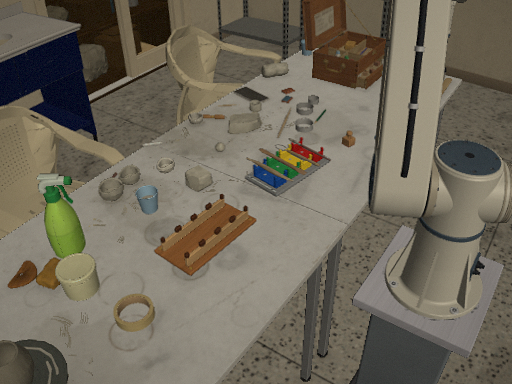

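```bash
cat > h.py <<'E'
import numpy as np, cv2
from plant import monitor, optics, arm
def rays(P,uv):
    K=P["camera_matrix"];uv=np.asarray(uv,float).reshape(-1,2)
    d=(uv-K[:2,2])/[K[0,0],K[1,1]]
    s=d.copy()
    for _ in range(30): s=d/(1+P["k1"]*(s**2).sum(1,keepdims=True))
    T=P["world_from_camera"]
    return T[:3,3],np.c_[s[:,0],-s[:,1],-np.ones(len(s))]@T[:3,:3].T
def plane(P,uv,z):
    o,d=rays(P,uv);t=(z-o[2])/d[:,2];return (o+d*t[:,None])[:,:2]
def proj(P,X):
    T=P["world_from_camera"];c=(np.asarray(X,float).reshape(-1,3)-T[:3,3])@T[:3,:3]
    s=np.c_[c[:,0],-c[:,1]]/-c[:,2:];s=s*(1+P["k1"]*(s**2).sum(1,keepdims=True))
    K=P["camera_matrix"];return s*[K[0,0],K[1,1]]+K[:2,2]
E
python3 - <<'E'
from h import *
P=optics.camera_params("top");im=cv2.imread("pics/top0.png");h=cv2.cvtColor(im,cv2.COLOR_BGR2HSV)
def big(m):
    c,_=cv2.findContours(m.astype(np.uint8),0,2);return max(c,key=cv2.contourArea)
H,S,V=cv2.split(h)
for n,lo,hi in(("blue",105,128),("green",45,85),("yellow",22,33)):
    m=(H>=lo)&(H<=hi)&(S>140);m[:,:270]=0;m[:130]=0;m[230:]=0;m[:,395:]=0
    ys,xs=np.nonzero(m);w=plane(P,np.c_[xs,ys].astype(float),.03);print(n,len(xs),cv2.minAreaRect(w.astype(np.float32)*1000))
m=((H<=5)|(H>=172))&(S>150);m[:,:350]=0;m[:130]=0;m[230:]=0;m[:,395:]=0
ys,xs=np.nonzero(m);w=plane(P,np.c_[xs,ys].astype(float),.03);print("red",len(xs),cv2.minAreaRect(w.astype(np.float32)*1000))
# rack
m=(S>90)&((H<25));m[:,:105]=0;m[:,240:]=0;m[:140]=0;m[215:]=0
m=cv2.morphologyEx(m.astype(np.uint8),cv2.MORPH_CLOSE,np.ones((7,7)))
c=big(m);w=plane(P,c,.012);r=cv2.minAreaRect(w.astype(np.float32)*1000);print("rack",r)
print("rack px",proj(P,np.c_[cv2.boxPoints(r)/1000,np.full(4,.012)]).round(1).tolist())
c1=cv2.resize(im[135:220,105:240],None,fx=4,fy=4,interpolation=2);c2=cv2.resize(im[130:235,270:400],None,fx=4,fy=4,interpolation=2)
o=np.zeros((420,1062,3),np.uint8)
cv2.imwrite("pics/crop.png",cv2.resize(np.vstack([np.pad(c1,((0,0),(0,0),(0,0))),np.pad(c2,((0,0),(0,20),(0,0)))]),None,fx=.78,fy=.78))
E
```

```text
blue 501 ((577.8226318359375, -118.3354263305664), (49.4267692565918, 102.13999938964844), 80.98400115966797)
green 520 ((568.1782836914062, -178.09912109375), (51.42402648925781, 102.64127349853516), 81.70002746582031)
yellow 771 ((558.0023193359375, -237.90618896484375), (58.50067901611328, 107.5530776977539), 79.90089416503906)
red 712 ((547.7720336914062, -296.6407470703125), (56.45636749267578, 105.21711730957031), 80.50882720947266)
rack ((579.2312622070312, 190.67233276367188), (267.9543151855469, 139.2582550048828), 86.377685546875)
rack px [[223.5, 208.9], [227.7, 152.2], [119.2, 145.7], [112.7, 201.6]]
```

View pics/crop.png

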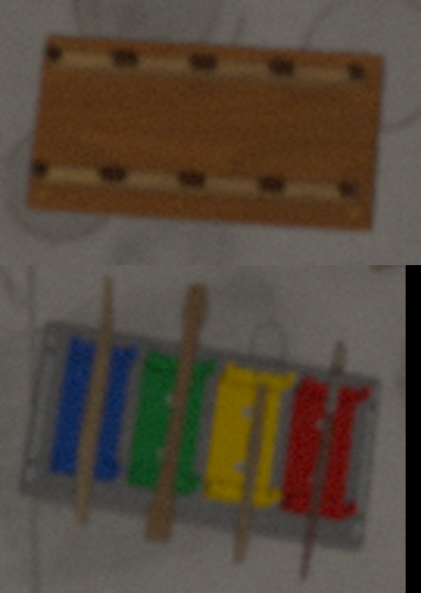

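Call:
play_rows:
  dr:
    - [0, 0, -0.56]
    - [0, 0, -0.56]
    - [0, 0, -0.56]
    - [0, 0, -0.56]
    - [0, 0, -0.56]
  delta_pos:
    - [0.75, 0.9, 0.3]
    - [0.75, 0.9, 0.3]
    - [0.75, 0.9, 0.3]
    - [0.75, 0.9, 0.3]
    - [0.75, 0.9, 0.3]
  jaw: [0.45, 0.45, 0.45, 0.45, 0.45]
  squeeze: 15

```text
clock: 0.72
ee_pos: [0.4088, -0.3878, 0.2409]
ee_rot: [-3.135, -0.205, 0.0]
ft_force: [-0.4, 0.2, -0.2]
opening: 0.0441
```

Call:
play_rows:
  dr:
    - [0, 0, -0.56]
    - [0, 0, -0.56]
    - [0, 0, -0.56]
    - [0, 0, -0.56]
    - [0, 0, -0.56]
  delta_pos:
    - [0.75, 0.9, 0.3]
    - [0.75, 0.9, 0.3]
    - [0.75, 0.9, 0.3]
    - [0.75, 0.9, 0.3]
    - [0.75, 0.9, 0.3]
  jaw: [0.45, 0.45, 0.45, 0.45, 0.45]

```text
clock: 1.35
ee_pos: [0.5588, -0.2078, 0.3009]
ee_rot: [-3.131, 0.255, 0.001]
ft_force: [0.6, -1.0, 0.4]
opening: 0.0411
```

```bash
python3 - <<'E'
from h import *
s=monitor.read_state();print(s["clock"],s["ee_pos"],s["ee_rot"],s["opening"],s["joint_pos"].round(2))
P=optics.camera_params("wrist");im=optics.read_camera("wrist");cv2.imwrite("pics/w1.png",im[:,:,::-1]);np.save("w1.npy",P,allow_pickle=True)
print(P["world_from_camera"].round(3).tolist())
P=optics.camera_params("top")
for n,e in dict(p=[(108,280),(82,520)],f=[(198,287),(157,537)],l=[(270,325),(240,560)],b=[(340,343),(304,577)]).items():
    w=plane(P,[(270+x/3.12,130+(y-265)/3.12) for x,y in e],.048);d=w[0]-w[1];print(n,w.mean(0).round(3),np.linalg.norm(d).round(3),np.degrees(np.arctan2(d[1],d[0])).round(1))
E
```

```text
1.35 [ 0.55876933 -0.20784255  0.30087975] [-3.13113566e+00  2.55083232e-01  8.14806168e-04] 0.04108354915174734 [-0.36  0.22  1.55 -0.    1.37  1.37]
[[-0.163, 0.958, 0.236, 0.625], [-0.987, -0.158, -0.039, -0.219], [-0.0, -0.239, 0.971, 0.505], [0.0, 0.0, 0.0, 1.0]]
p [ 0.582 -0.12 ] 0.186 -7.3
f [ 0.573 -0.182] 0.196 -11.0
l [ 0.549 -0.24 ] 0.182 -9.6
b [ 0.536 -0.291] 0.183 -11.6
```

View pics/w1.png

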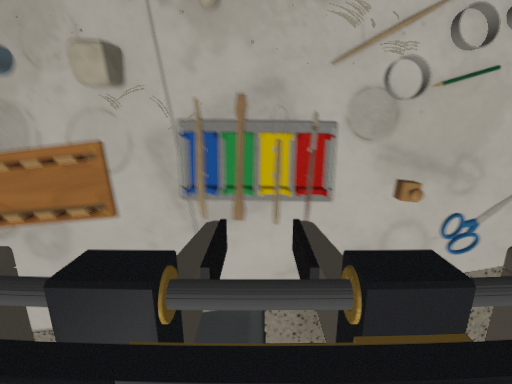

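```bash
python3 - <<'E'
from h import *
P=np.load("w1.npy",allow_pickle=True).item()
for n,e in dict(p=[(197,98),(205,218)],f=[(241,95),(238,219)],l=[(278,138),(276,223)],b=[(317,112),(307,221)]).items():
    w=plane(P,e,.048);d=w[0]-w[1];L=np.linalg.norm(d);print(n,w.mean(0).round(4),L.round(3),np.degrees(np.arctan2(d[1],d[0])).round(1),"mid from near end",(w[1]+d/L*.0955).round(4))
im=cv2.imread("pics/w1.png");cv2.imwrite("pics/w1c.png",cv2.resize(im[85:235,170:350],None,fx=4,fy=4,interpolation=2))
E
```

```text
p [ 0.585  -0.1186] 0.191 -8.2 mid from near end [ 0.5849 -0.1186]
f [ 0.5763 -0.1791] 0.197 -11.6 mid from near end [ 0.5733 -0.1784]
l [ 0.5313 -0.2326] 0.14 -9.9 mid from near end [ 0.5565 -0.237 ]
b [ 0.5435 -0.291 ] 0.176 -12.2 mid from near end [ 0.5508 -0.2926]
```

View pics/w1c.png

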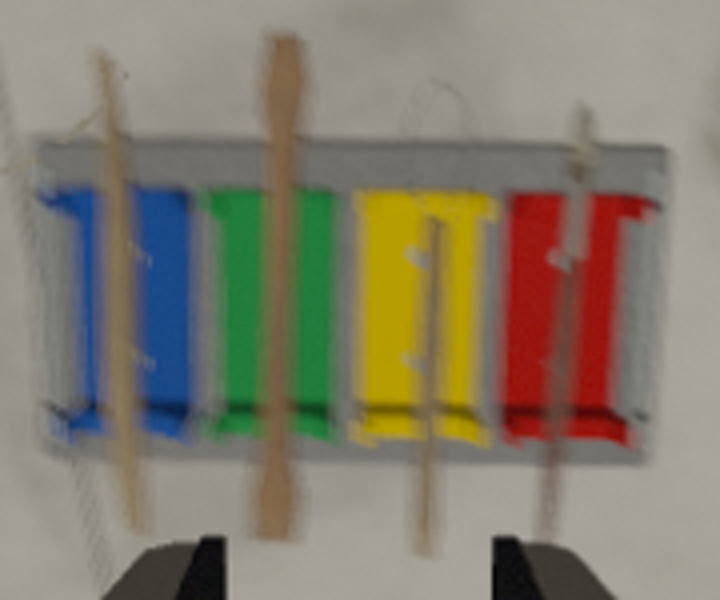

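Call:
play_rows:
  dr:
    - [0, 0, 0.03]
    - [0, 0, 0.03]
    - [0, 0, 0.03]
    - [0, 0, 0.03]
    - [0, 0, 0.03]
  delta_pos:
    - [0.126, 0.444, -0.9]
    - [0.126, 0.444, -0.9]
    - [0.126, 0.444, -0.9]
    - [0.126, 0.444, -0.9]
    - [0.126, 0.444, -0.9]
  jaw: [0.45, 0.45, 0.45, 0.45, 0.45]

```text
clock: 2.02
ee_pos: [0.5831, -0.1199, 0.1194]
ee_rot: [-3.133, 0.227, 0.001]
ft_force: [0.8, -0.6, 0.4]
opening: 0.0415
```

Call:
play_rows:
  dr:
    - [0, 0, 0]
    - [0, 0, 0]
    - [0, 0, 0]
    - [0, 0, 0]
    - [0, 0, 0]
  delta_pos:
    - [0, 0, -0.6]
    - [0, 0, -0.6]
    - [0, 0, -0.5]
    - [0, 0, -0.4]
    - [0, 0, -0.2]
  jaw: [0.45, 0.45, 0.45, 0.45, 0.45]

```text
clock: 2.65
ee_pos: [0.5828, -0.1204, 0.0278]
ee_rot: [-3.133, 0.227, 0.002]
ft_force: [0.5, -0.7, 0.3]
opening: 0.0414
```

Call:
play_rows:
  dr:
    - [0, 0, 0]
    - [0, 0, 0]
    - [0, 0, 0]
    - [0, 0, 0]
    - [0, 0, 0]
  delta_pos:
    - [0, 0, 0]
    - [0, 0, 0]
    - [0, 0, 0]
    - [0, 0, 0]
    - [0, 0, 0]
  jaw: [0, 0, 0, 0, 0]

```text
clock: 3.28
ee_pos: [0.5835, -0.1204, 0.029]
ee_rot: [3.133, -0.227, 0.001]
ft_force: [-0.5, -0.1, -0.3]
opening: 0.0004
```

```bash
python3 - <<'E'
from h import *
a=optics.read_camera("wrist")[:,:,::-1];b=optics.read_camera("scene")[:,:,::-1]
np.save("w2.npy",optics.camera_params("wrist"),allow_pickle=True);cv2.imwrite("pics/w2r.png",a)
b=cv2.resize(b[120:210,220:360],(512,329))
cv2.imwrite("pics/w2.png",cv2.resize(np.vstack([a[:250],b]),None,fx=1,fy=1))
E
```

```text
(no output)
```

View pics/w2.png

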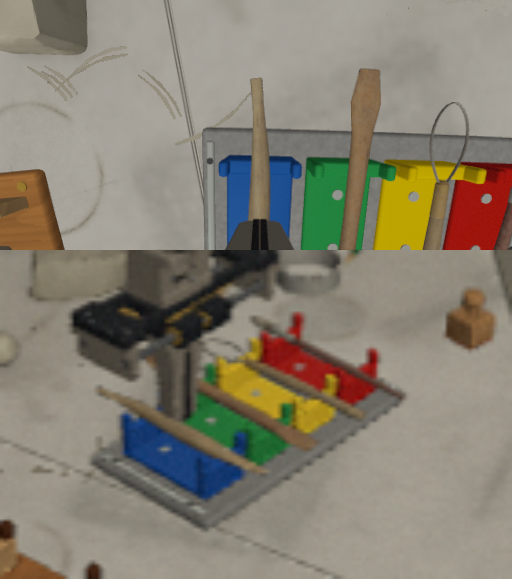

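```bash
python3 - <<'E'
from h import *
P=np.load("w2.npy",allow_pickle=True).item();S=optics.camera_params("scene")
for z in(.03,.042,.048,.055):
    w=plane(P,[(257,80),(260,215)],z);d=w[0]-w[1];print(z,w.round(4).tolist(),"y at x=.584:",w[1,1]+d[1]/d[0]*(.584-w[1,0]))
s=monitor.read_state()["ee_pos"];print(s)
c=lambda p:((p-[220,120])*[512/140,329/90]+[0,250]).round(0).tolist()
print(proj(P,s),c(proj(S,s)),c(proj(S,s+[0,0,.02])))
# scene tool ends in crop
e=(np.array([(100,390),(262,470),(185,430)])-[0,250])/[512/140,329/90]+[220,120]
for z in(.03,.048,.06):print(z,plane(S,e,z).round(4).tolist())
E
```

```text
0.03 [[0.6785, -0.1333], [0.5852, -0.1217]] y at x=.584: -0.12151196570318747
0.042 [[0.6768, -0.1331], [0.589, -0.1222]] y at x=.584: -0.12156787195728289
0.048 [[0.6759, -0.1331], [0.5909, -0.1225]] y at x=.584: -0.1215958250843306
0.055 [[0.6749, -0.133], [0.5931, -0.1228]] y at x=.584: -0.12162843706588626
[ 0.58342883 -0.1203953   0.02889319]
[[258.65813904 217.08959041]] [[176.0, 444.0]] [[176.0, 425.0]]
0.03 [[0.6865, -0.1511], [0.5011, -0.128], [0.5879, -0.141]]
0.048 [[0.6702, -0.1296], [0.4886, -0.107], [0.5736, -0.1197]]
0.06 [[0.6594, -0.1153], [0.4803, -0.093], [0.5641, -0.1056]]
```

```bash
python3 - <<'E'
from h import *
a=cv2.imread("pics/w2r.png")[150:330,180:340];b=optics.read_camera("scene")[:,:,::-1][145:195,240:295]
cv2.imwrite("pics/w2z.png",np.hstack([cv2.resize(a,(480,540),interpolation=2),cv2.resize(b,(300,273),interpolation=2).repeat(1,0) if 0 else np.vstack([cv2.resize(b,(320,290),interpolation=2),np.zeros((250,320,3),np.uint8)])]))
E
```

```text
(no output)
```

View pics/w2z.png

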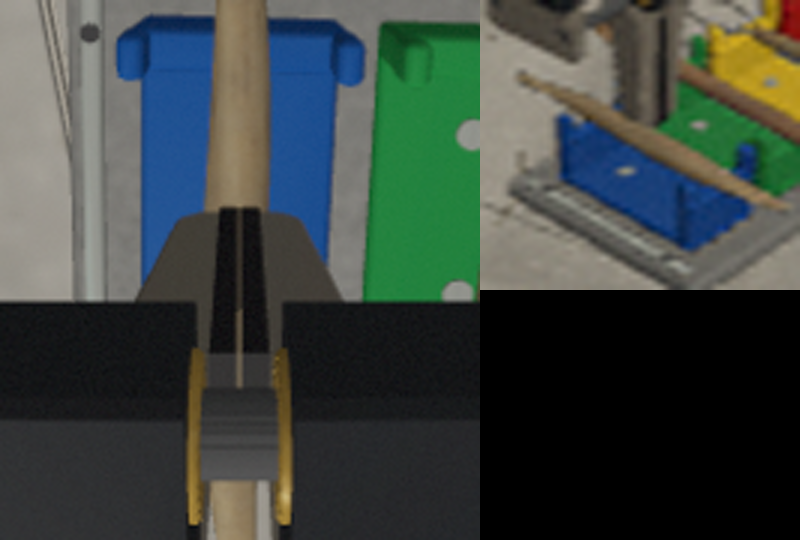

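```bash
python3 - <<'E'
from h import *
P=np.load("w2.npy",allow_pickle=True).item();S=optics.camera_params("scene");T=optics.camera_params("top")
s=monitor.read_state()["ee_pos"]
for dz in(0,.01,.02,.03,.05,.07):print(dz,proj(P,s+[0,0,dz]).round(1).tolist(),proj(S,s+[0,0,dz]).round(1).tolist())
print(P["world_from_camera"][:3,3])
# wrist check of known features: zoom px /3+ (180,150): blue far-wall foot corners? board far-left corner etc
K=lambda x,y:(180+x/3,150+y/3)
# horns tops of blue far wall (z .056): outer edges
w=plane(P,[K(118,45),K(363,50)],.056);print("blue horns width",np.linalg.norm(w[0]-w[1]),w.mean(0))
w=plane(P,[(186+220/4-220/4,0)],.05) if 0 else None
E
```

```text
0 [[258.7, 217.1]] [[268.1, 173.1]]
0.01 [[258.6, 221.5]] [[268.1, 170.5]]
0.02 [[258.6, 226.3]] [[268.1, 167.9]]
0.03 [[258.5, 231.6]] [[268.1, 165.3]]
0.05 [[258.4, 244.1]] [[268.0, 160.0]]
0.07 [[258.3, 259.8]] [[268.0, 154.6]]
[ 0.64920528 -0.13058208  0.23310924]
blue horns width 0.05050874820867992 [ 0.62489231 -0.12752906]
```

```bash
python3 - <<'E'
from h import *
from scipy.spatial.transform import Rotation as R
P=np.load("w1.npy",allow_pickle=True).item()
p=np.array([0.55876933,-0.20784255,0.30087975]);r=R.from_rotvec([-3.13113566,.255083232,8.148e-4]).as_matrix()
for back in(0,.01,.02,.03,.04):
  for f in(0,.01,-.01):
    q=[p+r@[f,s*.0205,-back] for s in(-1,1)];print(back,f,proj(P,q).round(0).tolist())
E
```

```text
0 0 [[231.0, 217.0], [286.0, 217.0]]
0 0.01 [[231.0, 204.0], [287.0, 204.0]]
0 -0.01 [[232.0, 230.0], [286.0, 230.0]]
0.01 0 [[230.0, 222.0], [288.0, 221.0]]
0.01 0.01 [[229.0, 208.0], [288.0, 208.0]]
0.01 -0.01 [[230.0, 235.0], [287.0, 235.0]]
0.02 0 [[228.0, 226.0], [289.0, 226.0]]
0.02 0.01 [[228.0, 212.0], [289.0, 212.0]]
0.02 -0.01 [[229.0, 240.0], [289.0, 240.0]]
0.03 0 [[227.0, 232.0], [290.0, 232.0]]
0.03 0.01 [[226.0, 217.0], [291.0, 217.0]]
0.03 -0.01 [[227.0, 246.0], [290.0, 246.0]]
0.04 0 [[225.0, 238.0], [292.0, 237.0]]
0.04 0.01 [[224.0, 222.0], [293.0, 222.0]]
0.04 -0.01 [[225.0, 253.0], [292.0, 253.0]]
```

Call:
play_rows:
  dr:
    - [0, 0, 0]
    - [0, 0, 0]
    - [0, 0, 0]
    - [0, 0, 0]
    - [0, 0, 0]
  delta_pos:
    - [0, 0, 0.1]
    - [0, 0, 0]
    - [0, 0, 0]
    - [0, 0, -0.1]
    - [0, 0, -0.2]
  jaw: [0.45, 0.45, 0.45, 0.45, 0.45]

```text
clock: 4.05
ee_pos: [0.5835, -0.1204, 0.0205]
ee_rot: [3.133, -0.227, 0.001]
ft_force: [0.3, 0.0, 0.6]
opening: 0.0414
```

```bash
python3 - <<'E'
from h import *
print(monitor.read_state()["ee_pos"])
a=optics.read_camera("wrist")[:,:,::-1][150:330,180:340];b=optics.read_camera("scene")[:,:,::-1][145:195,240:295]
cv2.imwrite("pics/w3z.png",np.hstack([cv2.resize(a,(480,540),interpolation=2),np.vstack([cv2.resize(b,(320,290),interpolation=2),np.zeros((250,320,3),np.uint8)])]))
E
```

```text
[ 0.58351293 -0.12043304  0.02050319]
```

View pics/w3z.png

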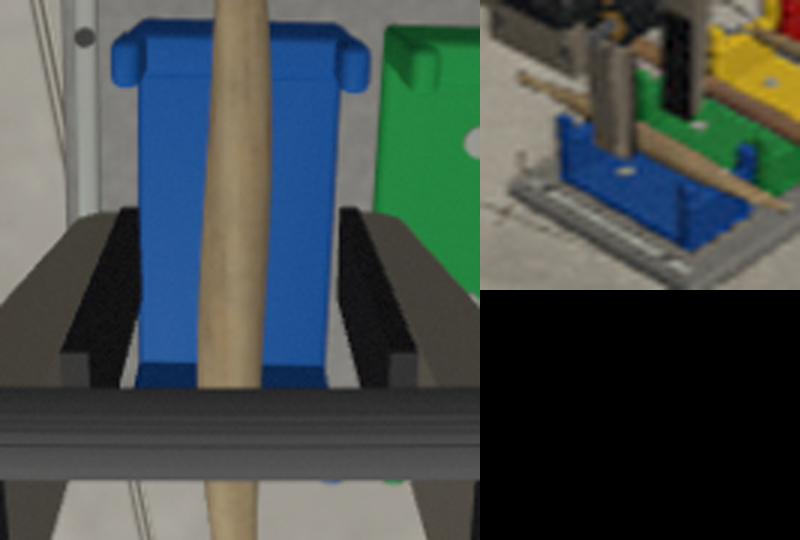

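Call:
play_rows:
  dr:
    - [0, 0, 0]
    - [0, 0, 0]
    - [0, 0, 0]
    - [0, 0, 0]
    - [0, 0, 0]
  delta_pos:
    - [0, 0, -0.1]
    - [0, 0, -0.1]
    - [0, 0, -0.1]
    - [0, 0, -0.1]
    - [0, 0, 0]
  jaw: [0.45, 0.45, 0.45, 0.45, 0.45]

```text
clock: 4.78
ee_pos: [0.5831, -0.1204, 0.0044]
ee_rot: [-3.133, 0.227, 0.001]
ft_force: [0.2, -0.2, 0.9]
opening: 0.0417
```

Call:
play_rows:
  dr:
    - [0, 0, 0]
    - [0, 0, 0]
    - [0, 0, 0]
    - [0, 0, 0]
    - [0, 0, 0]
  delta_pos:
    - [0, 0, 0]
    - [0, 0, 0]
    - [0, 0, 0]
    - [0, 0, 0]
    - [0, 0, 0]
  jaw: [0, 0, 0, 0, 0]

```text
clock: 5.4
ee_pos: [0.5835, -0.1204, 0.0049]
ee_rot: [3.133, -0.228, 0.0]
ft_force: [0.2, 0.5, 0.3]
opening: 0.0144
```

Call:
play_rows:
  dr:
    - [0, 0, 0]
    - [0, 0, 0]
    - [0, 0, 0]
    - [0, 0, 0]
    - [0, 0, 0]
  delta_pos:
    - [0, 0, 0.3]
    - [0, 0, 0.6]
    - [0, 0, 0.7]
    - [0, 0, 0.7]
    - [0, 0, 0.2]
  jaw: [0, 0, 0, 0, 0]

```text
clock: 6.02
ee_pos: [0.5846, -0.1207, 0.1071]
ee_rot: [3.133, -0.227, 0.005]
ft_force: [0.5, 0.2, -0.4]
opening: 0.0144
```

Call:
play_rows:
  dr:
    - [0, 0, 0.13]
    - [0, 0, 0.13]
    - [0, 0, 0.13]
    - [0, 0, 0]
    - [0, 0, 0]
  delta_pos:
    - [0, 0.4, 0]
    - [0, 0.6, 0]
    - [0, 0.7, 0]
    - [0, 0.7, 0]
    - [0, 0.7, 0]
  jaw: [0, 0, 0, 0, 0]

```text
clock: 6.65
ee_pos: [0.5821, 0.0055, 0.1033]
ee_rot: [-3.137, 0.162, 0.004]
ft_force: [0.6, 0.3, -0.4]
opening: 0.0143
```

Call:
play_rows:
  dr:
    - [0, 0, 0.13]
    - [0, 0, 0.13]
    - [0, 0, 0.13]
    - [0, 0, 0]
    - [0, 0, 0]
  delta_pos:
    - [-0.05, 0.7, 0]
    - [-0.05, 0.7, 0]
    - [-0.05, 0.6, 0]
    - [-0.05, 0.44, 0]
    - [-0.05, 0, 0]
  jaw: [0, 0, 0, 0, 0]

```text
clock: 7.28
ee_pos: [0.5726, 0.1024, 0.104]
ee_rot: [3.14, -0.097, -0.002]
ft_force: [-0.0, -0.7, 0.8]
opening: 0.0147
```

```bash
python3 - <<'E'
from h import *
s=monitor.read_state();print(s["ee_pos"],s["ee_rot"],s["opening"])
P=optics.camera_params("wrist");im=optics.read_camera("wrist")[:,:,::-1];np.save("w4.npy",P,allow_pickle=True)
cv2.imwrite("pics/w4.png",im)
E
```

```text
[0.57261507 0.10237792 0.10402599] [ 3.13989095e+00 -9.65123114e-02 -1.81782915e-03] 0.014691078155995956
```

View pics/w4.png

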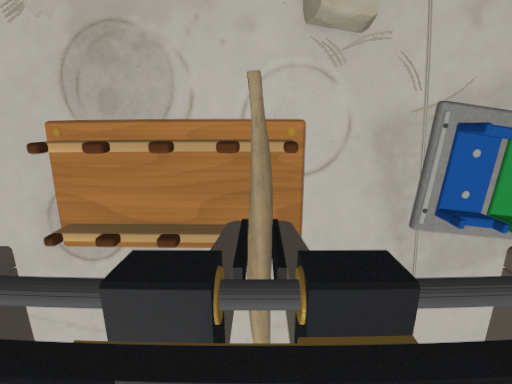

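```bash
python3 - <<'E'
from h import *
P=np.load("w4.npy",allow_pickle=True).item()
w=plane(P,[(46,122),(305,119)],.012);d=w[0]-w[1];L=np.linalg.norm(d);yv=d/L;xv=np.array([yv[1],-yv[0]])
c=w.mean(0)-xv*.070;print(w,L,"yaw",np.degrees(np.arctan2(xv[1],xv[0])),"centre",c)
for y in(-.09,-.03,.03,.09):print(y,c+yv*y)
w=plane(P,[(161,146),(228,146)],.045);print("horns mid (expect place y=-.03,x .045):",w,(w.mean(0)-c)@xv,(w.mean(0)-c)@yv)
w=plane(P,[(254,72),(260,200)],.115);print("tool far end",w,np.degrees(np.arctan2(*(w[0]-w[1])[::-1])))
E
```

```text
[[0.65767099 0.31610048]
 [0.64207626 0.05188681]] 0.26467348916887923 yaw -3.377859489843033 centre [0.57999524 0.18811809]
-0.09 [0.57469238 0.09827445]
-0.03 [0.57822762 0.15817021]
0.03 [0.58176286 0.21806597]
0.09 [0.5852981  0.27796173]
horns mid (expect place y=-.03,x .045): [[0.62635737 0.18809061]
 [0.62232244 0.12718278]] 0.04606360912153278 -0.02781561973220436
tool far end [[0.67190223 0.09906327]
 [0.58851652 0.10043914]] -0.94529928417004
```

Call:
play_rows:
  dr:
    - [0, 0, 0]
    - [0, 0, 0]
    - [0, 0, 0]
    - [0, 0, 0]
    - [0, 0, 0]
  delta_pos:
    - [0, -0.05, -0.6]
    - [0, 0, -0.7]
    - [0, 0, -0.6]
    - [0, 0, -0.35]
    - [0, 0, -0.17]
  jaw: [0, 0, 0, 0, 0]

```text
clock: 7.95
ee_pos: [0.5732, 0.0986, 0.0074]
ee_rot: [3.14, -0.1, -0.001]
ft_force: [-0.2, 0.4, 0.5]
opening: 0.0142
```

Call:
play_rows:
  dr:
    - [0, 0, 0]
    - [0, 0, 0]
    - [0, 0, 0]
    - [0, 0, 0]
    - [0, 0, 0]
  delta_pos:
    - [0, 0, 0]
    - [0, 0, 0]
    - [0, 0, 0]
    - [0, 0, 0]
    - [0, 0, 0]
  jaw: [0, 0, 0.45, 0.45, 0.45]

```text
clock: 8.57
ee_pos: [0.5735, 0.0993, 0.0082]
ee_rot: [-3.14, 0.099, -0.0]
ft_force: [-0.6, -0.8, -0.4]
opening: 0.0407
```

Call:
play_rows:
  dr:
    - [0, 0, 0]
    - [0, 0, 0]
    - [0, 0, 0]
    - [0, 0, 0]
    - [0, 0, 0]
  delta_pos:
    - [0, 0, 0.3]
    - [0, 0, 0.6]
    - [0, 0, 0.7]
    - [0, 0, 0.7]
    - [0, 0, 0.3]
  jaw: [0.45, 0.45, 0.45, 0.45, 0.45]

```text
clock: 9.2
ee_pos: [0.5744, 0.0994, 0.1143]
ee_rot: [-3.139, 0.099, -0.005]
ft_force: [-0.2, -0.3, 0.5]
opening: 0.0415
```

```bash
python3 - <<'E'
from h import *
s=monitor.read_state();print(s["ee_pos"],s["ee_rot"],s["opening"])
P=optics.camera_params("wrist");im=optics.read_camera("wrist")[:,:,::-1];np.save("w5.npy",P,allow_pickle=True)
cv2.imwrite("pics/w5.png",im)
E
```

```text
[0.57441775 0.0993701  0.11425878] [-3.13941465  0.09938656 -0.00453472] 0.041488511777102145
```

View pics/w5.png

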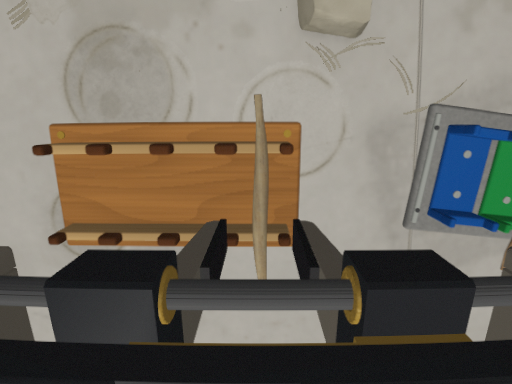

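Call:
play_rows:
  dr:
    - [0, 0, -0.12]
    - [0, 0, -0.12]
    - [0, 0, -0.12]
    - [0, 0, -0.12]
    - [0, 0, -0.12]
  delta_pos:
    - [0, -0.5, 0]
    - [0, -0.8, 0]
    - [0, -0.8, 0]
    - [0, -0.8, 0]
    - [0, -0.8, 0]
  jaw: [0.45, 0.45, 0.45, 0.45, 0.45]

```text
clock: 9.88
ee_pos: [0.572, -0.051, 0.1105]
ee_rot: [3.135, -0.2, -0.004]
ft_force: [0.4, -0.8, 0.0]
opening: 0.0415
```

Call:
play_rows:
  dr:
    - [0, 0, -0.12]
    - [0, 0, -0.12]
    - [0, 0, -0.12]
    - [0, 0, -0.12]
    - [0, 0, -0.12]
  delta_pos:
    - [0, -0.8, 0]
    - [0, -0.8, 0]
    - [0, -0.8, 0]
    - [0, -0.6, 0]
    - [0, -0.28, 0]
  jaw: [0.45, 0.45, 0.45, 0.45, 0.45]

```text
clock: 10.5
ee_pos: [0.572, -0.1819, 0.1106]
ee_rot: [-3.127, 0.3, 0.003]
ft_force: [0.5, 0.3, 0.1]
opening: 0.0416
```

Call:
play_rows:
  dr:
    - [0, 0, 0]
    - [0, 0, 0]
    - [0, 0, 0]
    - [0, 0, 0]
    - [0, 0, 0]
  delta_pos:
    - [0, 0, -0.4]
    - [0, 0, -0.3]
    - [0, 0, 0]
    - [0, 0, 0]
    - [0, 0, 0]
  jaw: [0.45, 0.45, 0.45, 0.45, 0.45]

```text
clock: 11.12
ee_pos: [0.5738, -0.1798, 0.0844]
ee_rot: [3.128, -0.295, 0.001]
ft_force: [-0.2, -0.8, 0.9]
opening: 0.0414
```

```bash
python3 - <<'E'
from h import *
s=monitor.read_state();print(s["ee_pos"],s["ee_rot"],s["opening"])
P=optics.camera_params("wrist");im=optics.read_camera("wrist")[:,:,::-1];np.save("w6.npy",P,allow_pickle=True)
cv2.imwrite("pics/w6.png",im)
E
```

```text
[ 0.57377413 -0.17976019  0.08441917] [ 3.12752303e+00 -2.95369385e-01  1.18100754e-03] 0.041371997793819365
```

View pics/w6.png

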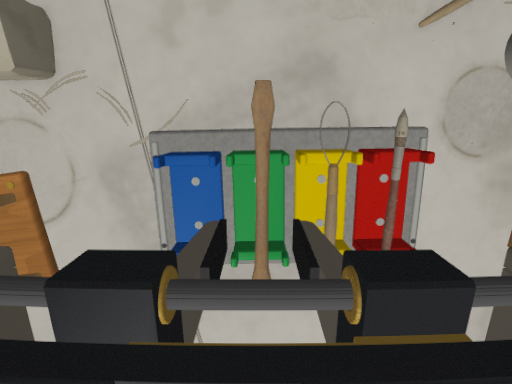

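```bash
python3 - <<'E'
from h import *
P=np.load("w6.npy",allow_pickle=True).item()
for n,a,b,h in(("f",(263,81),(261,260),.101),("l",(335,102),(331,245),.0955),("b",(403,108),(387,250),.0955)):
    w=plane(P,[a,b],.048);d=w[0]-w[1];d/=np.linalg.norm(d);print(n,w[0].round(4),"yaw",np.degrees(np.arctan2(d[1],d[0])).round(1),"mid",(w[0]-d*h).round(4))
E
```

```text
f [ 0.6721 -0.202 ] yaw -11.3 mid [ 0.5731 -0.1821]
l [ 0.6457 -0.2559] yaw -9.0 mid [ 0.5514 -0.2409]
b [ 0.6312 -0.3103] yaw -11.0 mid [ 0.5375 -0.2921]
```

Call:
play_rows:
  dr:
    - [0, 0, 0]
    - [0, 0, 0]
    - [0, 0, 0]
    - [0, 0, 0]
    - [0, 0, 0]
  delta_pos:
    - [0, 0, -0.5]
    - [0, 0, -0.6]
    - [0, 0, -0.5]
    - [0, 0, -0.3]
    - [0, 0, -0.13]
  jaw: [0.45, 0.45, 0.45, 0.45, 0.45]

```text
clock: 11.8
ee_pos: [0.5733, -0.1799, 0.0025]
ee_rot: [-3.128, 0.296, 0.0]
ft_force: [-0.6, 0.1, -0.1]
opening: 0.0413
```

Call:
play_rows:
  dr:
    - [0, 0, 0]
    - [0, 0, 0]
    - [0, 0, 0]
    - [0, 0, 0]
    - [0, 0, 0]
  delta_pos:
    - [0, 0, 0]
    - [0, 0, 0]
    - [0, 0, 0]
    - [0, 0, 0]
    - [0, 0, 0]
  jaw: [0, 0, 0, 0, 0]

```text
clock: 12.42
ee_pos: [0.5739, -0.1802, 0.0034]
ee_rot: [3.127, -0.296, 0.002]
ft_force: [-0.6, 0.2, 6.2]
opening: 0.0187
```

Call:
play_rows:
  dr:
    - [0, 0, 0]
    - [0, 0, 0]
    - [0, 0, 0]
    - [0, 0, 0]
    - [0, 0, 0]
  delta_pos:
    - [0, 0, 0.3]
    - [0, 0, 0.6]
    - [0, 0, 0.7]
    - [0, 0, 0.7]
    - [0, 0, 0.2]
  jaw: [0, 0, 0, 0, 0]

```text
clock: 13.05
ee_pos: [0.5744, -0.1803, 0.1049]
ee_rot: [3.127, -0.296, 0.004]
ft_force: [1.3, 0.4, -0.2]
opening: 0.0189
```

Call:
play_rows:
  dr:
    - [0, 0, 0.12]
    - [0, 0, 0.12]
    - [0, 0, 0.12]
    - [0, 0, 0.12]
    - [0, 0, 0.12]
  delta_pos:
    - [0, 0.5, 0]
    - [0, 0.8, 0]
    - [0, 0.9, 0]
    - [0, 0.9, 0]
    - [0, 0.95, 0]
  jaw: [0, 0, 0, 0, 0]

```text
clock: 13.68
ee_pos: [0.5718, -0.0157, 0.1012]
ee_rot: [-3.135, 0.196, 0.004]
ft_force: [-0.6, 0.2, 0.8]
opening: 0.0188
```

Call:
play_rows:
  dr:
    - [0, 0, 0.12]
    - [0, 0, 0.12]
    - [0, 0, 0.12]
    - [0, 0, 0.12]
    - [0, 0, 0.12]
  delta_pos:
    - [0.02, 0.95, 0]
    - [0.02, 0.95, 0]
    - [0.02, 0.95, 0]
    - [0.02, 0.9, 0]
    - [0.02, 0.65, 0]
  jaw: [0, 0, 0, 0, 0]

```text
clock: 14.3
ee_pos: [0.5755, 0.1604, 0.1011]
ee_rot: [3.14, -0.096, -0.004]
ft_force: [-0.1, 0.2, -0.9]
opening: 0.0188
```

```bash
python3 - <<'E'
from h import *
s=monitor.read_state();print(s["ee_pos"],s["ee_rot"],s["opening"])
P=optics.camera_params("wrist");im=optics.read_camera("wrist")[:,:,::-1];np.save("w7.npy",P,allow_pickle=True)
cv2.imwrite("pics/w7.png",im)
E
```

```text
[0.57547968 0.16041275 0.10114722] [ 3.13975021 -0.09608043 -0.00414528] 0.018807778420242033
```

View pics/w7.png

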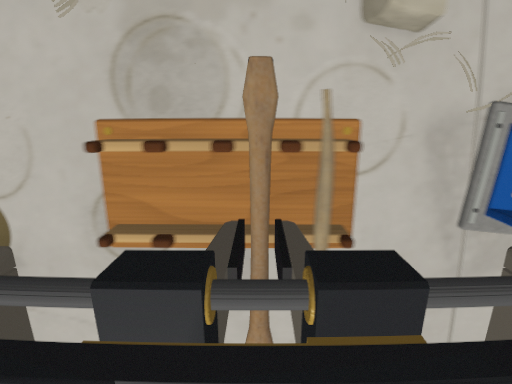

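Call:
play_rows:
  dr:
    - [0, 0, 0]
    - [0, 0, 0]
    - [0, 0, 0]
    - [0, 0, 0]
    - [0, 0, 0]
  delta_pos:
    - [0, 0, -0.5]
    - [0, 0, -0.7]
    - [0, 0, -0.6]
    - [0, 0, -0.4]
    - [0, 0, -0.2]
  jaw: [0, 0, 0, 0, 0]

```text
clock: 14.98
ee_pos: [0.5763, 0.158, 0.0054]
ee_rot: [3.14, -0.099, -0.003]
ft_force: [-0.2, 0.6, -0.2]
opening: 0.0185
```

Call:
play_rows:
  dr:
    - [0, 0, 0]
    - [0, 0, 0]
    - [0, 0, 0]
    - [0, 0, 0]
    - [0, 0, 0]
  delta_pos:
    - [0, 0, 0]
    - [0, 0, 0]
    - [0, 0, 0]
    - [0, 0, 0]
    - [0, 0, 0]
  jaw: [0, 0, 0.45, 0.45, 0.45]

```text
clock: 15.6
ee_pos: [0.5776, 0.158, 0.0071]
ee_rot: [-3.14, 0.099, -0.001]
ft_force: [-0.1, 0.0, -0.8]
opening: 0.0413
```

Call:
play_rows:
  dr:
    - [0, 0, 0]
    - [0, 0, 0]
    - [0, 0, 0]
    - [0, 0, 0]
    - [0, 0, 0]
  delta_pos:
    - [0, 0, 0.3]
    - [0, 0, 0.6]
    - [0, 0, 0.7]
    - [0, 0, 0.7]
    - [0, 0, 0.3]
  jaw: [0.45, 0.45, 0.45, 0.45, 0.45]

```text
clock: 16.23
ee_pos: [0.5784, 0.1583, 0.1131]
ee_rot: [-3.139, 0.099, -0.004]
ft_force: [-0.8, 1.1, 0.2]
opening: 0.0414
```

Call:
play_rows:
  dr:
    - [0, 0, -0.1]
    - [0, 0, -0.1]
    - [0, 0, -0.1]
    - [0, 0, -0.1]
    - [0, 0, -0.1]
  delta_pos:
    - [-0.062, -0.5, 0]
    - [-0.062, -0.8, 0]
    - [-0.062, -0.9, 0]
    - [-0.062, -0.9, 0]
    - [-0.062, -0.9, 0]
  jaw: [0.45, 0.45, 0.45, 0.45, 0.45]

```text
clock: 16.85
ee_pos: [0.5633, -0.0043, 0.1094]
ee_rot: [3.136, -0.183, -0.004]
ft_force: [-0.0, -0.4, -0.4]
opening: 0.0412
```

Call:
play_rows:
  dr:
    - [0, 0, -0.1]
    - [0, 0, -0.1]
    - [0, 0, -0.1]
    - [0, 0, -0.1]
    - [0, 0, -0.1]
  delta_pos:
    - [-0.062, -0.9, 0]
    - [-0.062, -0.9, 0]
    - [-0.062, -0.9, 0]
    - [-0.062, -0.9, 0]
    - [-0.062, -0.9, 0]
  jaw: [0.45, 0.45, 0.45, 0.45, 0.45]

```text
clock: 17.48
ee_pos: [0.5506, -0.1839, 0.1094]
ee_rot: [-3.13, 0.265, 0.004]
ft_force: [1.1, 0.1, -0.2]
opening: 0.0415
```

Call:
play_rows:
  dr:
    - [0, 0, 0]
    - [0, 0, 0]
    - [0, 0, 0]
    - [0, 0, 0]
    - [0, 0, 0]
  delta_pos:
    - [0, -0.7, 0]
    - [0, -0.5, 0]
    - [0, -0.23, -0.4]
    - [0, 0, -0.3]
    - [0, 0, 0]
  jaw: [0.45, 0.45, 0.45, 0.45, 0.45]

```text
clock: 18.1
ee_pos: [0.5513, -0.2379, 0.0809]
ee_rot: [-3.129, 0.263, 0.005]
ft_force: [-0.4, 0.8, -0.8]
opening: 0.0414
```

Call:
play_rows:
  dr:
    - [0, 0, 0]
    - [0, 0, 0]
    - [0, 0, 0]
    - [0, 0, 0]
    - [0, 0, 0]
  delta_pos:
    - [0, 0, -0.5]
    - [0, 0, -0.6]
    - [0, 0, -0.5]
    - [0, 0, -0.3]
    - [0, 0, -0.12]
  jaw: [0.45, 0.45, 0.45, 0.45, 0.45]

```text
clock: 18.73
ee_pos: [0.5525, -0.2386, 0.0016]
ee_rot: [-3.13, 0.262, 0.001]
ft_force: [-0.3, 1.0, -0.1]
opening: 0.0413
```

Call:
play_rows:
  dr:
    - [0, 0, 0]
    - [0, 0, 0]
    - [0, 0, 0]
    - [0, 0, 0]
    - [0, 0, 0]
  delta_pos:
    - [0, 0, 0]
    - [0, 0, 0]
    - [0, 0, 0]
    - [0, 0, 0]
    - [0, 0, 0]
  jaw: [0, 0, 0, 0, 0]

```text
clock: 19.35
ee_pos: [0.5529, -0.2394, 0.0024]
ee_rot: [3.13, -0.264, 0.001]
ft_force: [0.0, -0.6, 3.7]
opening: 0.0091
```

Call:
play_rows:
  dr:
    - [0, 0, 0]
    - [0, 0, 0]
    - [0, 0, 0]
    - [0, 0, 0]
    - [0, 0, 0]
  delta_pos:
    - [0, 0, 0.3]
    - [0, 0, 0.6]
    - [0, 0, 0.7]
    - [0, 0, 0.7]
    - [0, 0, 0.2]
  jaw: [0, 0, 0, 0, 0]

```text
clock: 19.98
ee_pos: [0.5537, -0.2396, 0.1042]
ee_rot: [3.13, -0.263, 0.005]
ft_force: [0.6, -0.6, -0.5]
opening: 0.0093
```

Call:
play_rows:
  dr:
    - [0, 0, 0.1]
    - [0, 0, 0.1]
    - [0, 0, 0.1]
    - [0, 0, 0.1]
    - [0, 0, 0.1]
  delta_pos:
    - [0.07, 0.5, 0]
    - [0.07, 0.8, 0]
    - [0.07, 0.9, 0]
    - [0.07, 0.9, 0]
    - [0.07, 0.95, 0]
  jaw: [0, 0, 0, 0, 0]

```text
clock: 20.6
ee_pos: [0.5653, -0.0747, 0.1005]
ee_rot: [-3.136, 0.18, 0.004]
ft_force: [-0.1, -0.7, -0.8]
opening: 0.0097
```

Call:
play_rows:
  dr:
    - [0, 0, 0.1]
    - [0, 0, 0.1]
    - [0, 0, 0.1]
    - [0, 0, 0.1]
    - [0, 0, 0.1]
  delta_pos:
    - [0.07, 0.95, 0]
    - [0.07, 0.95, 0]
    - [0.07, 0.95, 0]
    - [0.07, 0.95, 0]
    - [0.07, 0.95, 0]
  jaw: [0, 0, 0, 0, 0]

```text
clock: 21.22
ee_pos: [0.5789, 0.1151, 0.1004]
ee_rot: [3.14, -0.097, -0.004]
ft_force: [0.6, -0.2, 0.5]
opening: 0.0093
```

Call:
play_rows:
  dr:
    - [0, 0, 0]
    - [0, 0, 0]
    - [0, 0, 0]
    - [0, 0, 0]
    - [0, 0, 0]
  delta_pos:
    - [0, 0.95, 0]
    - [0, 0.8, 0]
    - [0, 0.5, 0]
    - [0, 0.3, 0]
    - [0, 0.1, 0]
  jaw: [0, 0, 0, 0, 0]

```text
clock: 21.85
ee_pos: [0.5802, 0.2191, 0.1016]
ee_rot: [3.14, -0.099, -0.001]
ft_force: [0.0, -0.0, -0.2]
opening: 0.0094
```

```bash
python3 - <<'E'
from h import *
s=monitor.read_state();print(s["ee_pos"],s["ee_rot"],s["opening"])
P=optics.camera_params("wrist");im=optics.read_camera("wrist")[:,:,::-1];np.save("w8.npy",P,allow_pickle=True)
cv2.imwrite("pics/w8.png",im)
E
```

```text
[0.58020912 0.21905204 0.10160004] [ 3.13968210e+00 -9.85016391e-02 -9.39764044e-04] 0.009445404905894917
```

View pics/w8.png

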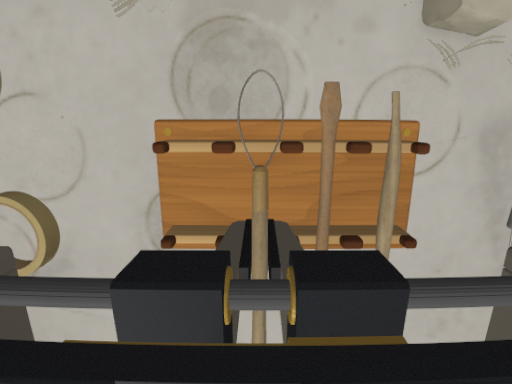

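Call:
play_rows:
  dr:
    - [0, 0, 0]
    - [0, 0, 0]
    - [0, 0, 0]
    - [0, 0, 0]
    - [0, 0, 0]
  delta_pos:
    - [0, 0, -0.5]
    - [0, 0, -0.7]
    - [0, 0, -0.6]
    - [0, 0, -0.4]
    - [0, 0, -0.2]
  jaw: [0, 0, 0, 0, 0]

```text
clock: 22.52
ee_pos: [0.5804, 0.2181, 0.0053]
ee_rot: [3.14, -0.1, -0.001]
ft_force: [-0.8, -1.0, 1.2]
opening: 0.0095
```

Call:
play_rows:
  dr:
    - [0, 0, 0]
    - [0, 0, 0]
    - [0, 0, 0]
    - [0, 0, 0]
    - [0, 0, 0]
  delta_pos:
    - [0, 0, 0]
    - [0, 0, 0]
    - [0, 0, 0]
    - [0, 0, 0]
    - [0, 0, 0]
  jaw: [0, 0, 0.4, 0.4, 0.4]

```text
clock: 23.15
ee_pos: [0.5807, 0.2189, 0.0062]
ee_rot: [-3.14, 0.099, -0.001]
ft_force: [-0.5, 0.1, 0.3]
opening: 0.0361
```

Call:
play_rows:
  dr:
    - [0, 0, 0]
    - [0, 0, 0]
    - [0, 0, 0]
    - [0, 0, 0]
    - [0, 0, 0]
  delta_pos:
    - [0, 0, 0.3]
    - [0, 0, 0.6]
    - [0, 0, 0.7]
    - [0, 0, 0.7]
    - [0, 0, 0.3]
  jaw: [0.4, 0.4, 0.4, 0.4, 0.4]

```text
clock: 23.78
ee_pos: [0.5816, 0.2192, 0.1124]
ee_rot: [-3.139, 0.099, -0.004]
ft_force: [0.5, 0.3, 0.3]
opening: 0.0368
```

Call:
play_rows:
  dr:
    - [0, 0, -0.09]
    - [0, 0, -0.09]
    - [0, 0, -0.09]
    - [0, 0, -0.09]
    - [0, 0, -0.09]
  delta_pos:
    - [-0.073, -0.5, 0]
    - [-0.073, -0.8, 0]
    - [-0.073, -0.9, 0]
    - [-0.073, -0.95, 0]
    - [-0.073, -0.95, 0]
  jaw: [0.4, 0.4, 0.4, 0.4, 0.4]

```text
clock: 24.4
ee_pos: [0.5642, 0.0524, 0.1086]
ee_rot: [3.136, -0.175, -0.004]
ft_force: [0.3, -0.2, -0.1]
opening: 0.0368
```

Call:
play_rows:
  dr:
    - [0, 0, -0.09]
    - [0, 0, -0.09]
    - [0, 0, -0.09]
    - [0, 0, -0.09]
    - [0, 0, -0.09]
  delta_pos:
    - [-0.073, -0.95, 0]
    - [-0.073, -0.95, 0]
    - [-0.073, -0.95, 0]
    - [-0.073, -0.95, 0]
    - [-0.073, -0.95, 0]
  jaw: [0.4, 0.4, 0.4, 0.4, 0.4]

```text
clock: 25.02
ee_pos: [0.5493, -0.1371, 0.1086]
ee_rot: [-3.132, 0.249, 0.004]
ft_force: [0.2, -0.5, -0.7]
opening: 0.0367
```

Call:
play_rows:
  dr:
    - [0, 0, -0.09]
    - [0, 0, -0.09]
    - [0, 0, -0.09]
    - [0, 0, -0.09]
    - [0, 0, -0.09]
  delta_pos:
    - [-0.073, -0.95, 0]
    - [-0.073, -0.95, 0]
    - [-0.073, -0.9, 0]
    - [-0.073, -0.7, 0]
    - [-0.073, -0.4, 0]
  jaw: [0.4, 0.4, 0.4, 0.4, 0.4]

```text
clock: 25.65
ee_pos: [0.5348, -0.2926, 0.1086]
ee_rot: [-3.124, 0.324, 0.003]
ft_force: [-0.7, -0.1, -0.0]
opening: 0.0365
```

Call:
play_rows:
  dr:
    - [0, 0, 0]
    - [0, 0, 0]
    - [0, 0, 0]
    - [0, 0, 0]
    - [0, 0, 0]
  delta_pos:
    - [0, 0, -0.2]
    - [0, 0, -0.6]
    - [0, 0, -0.8]
    - [0, 0, -0.8]
    - [0, 0, -0.33]
  jaw: [0.4, 0.4, 0.4, 0.4, 0.4]

```text
clock: 26.28
ee_pos: [0.5352, -0.2893, -0.0016]
ee_rot: [-3.124, 0.319, 0.005]
ft_force: [0.6, -0.3, 0.4]
opening: 0.0366
```

Call:
play_rows:
  dr:
    - [0, 0, 0]
    - [0, 0, 0]
    - [0, 0, 0]
    - [0, 0, 0]
    - [0, 0, 0]
  delta_pos:
    - [0, 0, 0]
    - [0, 0, 0]
    - [0, 0, 0]
    - [0, 0, 0]
    - [0, 0, 0]
  jaw: [0, 0, 0, 0, 0]

```text
clock: 26.9
ee_pos: [0.5375, -0.2916, 0.0018]
ee_rot: [3.125, -0.321, 0.003]
ft_force: [0.1, 1.9, 6.8]
opening: 0.0078
```

Call:
play_rows:
  dr:
    - [0, 0, 0]
    - [0, 0, 0]
    - [0, 0, 0]
    - [0, 0, 0]
    - [0, 0, 0]
  delta_pos:
    - [0, 0, 0.3]
    - [0, 0, 0.6]
    - [0, 0, 0.7]
    - [0, 0, 0.7]
    - [0, 0, 0.2]
  jaw: [0, 0, 0, 0, 0]

```text
clock: 27.52
ee_pos: [0.5377, -0.2918, 0.103]
ee_rot: [3.124, -0.321, 0.004]
ft_force: [-0.5, -0.1, -0.4]
opening: 0.0074
```

Call:
play_rows:
  dr:
    - [0, 0, 0.09]
    - [0, 0, 0.09]
    - [0, 0, 0.09]
    - [0, 0, 0.09]
    - [0, 0, 0.09]
  delta_pos:
    - [0.08, 0.5, 0]
    - [0.08, 0.8, 0]
    - [0.08, 0.9, 0]
    - [0.08, 0.95, 0]
    - [0.08, 0.95, 0]
  jaw: [0, 0, 0, 0, 0]

```text
clock: 28.15
ee_pos: [0.5515, -0.1246, 0.0993]
ee_rot: [-3.131, 0.246, 0.004]
ft_force: [-0.3, -0.3, 0.6]
opening: 0.0073
```

Call:
play_rows:
  dr:
    - [0, 0, 0.09]
    - [0, 0, 0.09]
    - [0, 0, 0.09]
    - [0, 0, 0.09]
    - [0, 0, 0.09]
  delta_pos:
    - [0.08, 0.95, 0]
    - [0.08, 0.95, 0]
    - [0.08, 0.95, 0]
    - [0.08, 0.95, 0]
    - [0.08, 0.95, 0]
  jaw: [0, 0, 0, 0, 0]

```text
clock: 28.78
ee_pos: [0.5671, 0.0651, 0.0993]
ee_rot: [3.137, -0.172, -0.004]
ft_force: [0.6, -0.8, -1.0]
opening: 0.0075
```

Call:
play_rows:
  dr:
    - [0, 0, 0.09]
    - [0, 0, 0.09]
    - [0, 0, 0.09]
    - [0, 0, 0.09]
    - [0, 0, 0.09]
  delta_pos:
    - [0.08, 0.95, 0]
    - [0.08, 0.95, 0]
    - [0.08, 0.95, 0]
    - [0.08, 0.95, 0]
    - [0.08, 0.7, 0]
  jaw: [0, 0, 0, 0, 0]

```text
clock: 29.4
ee_pos: [0.5828, 0.2451, 0.099]
ee_rot: [3.139, -0.096, -0.004]
ft_force: [0.7, 0.5, -0.3]
opening: 0.0072
```

Call:
play_rows:
  dr:
    - [0, 0, 0]
    - [0, 0, 0]
    - [0, 0, 0]
    - [0, 0, 0]
    - [0, 0, 0]
  delta_pos:
    - [0, 0.5, 0]
    - [0, 0.3, 0]
    - [0, 0.1, 0]
    - [0, 0, 0]
    - [0, 0, 0]
  jaw: [0, 0, 0, 0, 0]

```text
clock: 30.02
ee_pos: [0.5848, 0.278, 0.1008]
ee_rot: [3.14, -0.101, -0.0]
ft_force: [0.2, 0.7, -0.4]
opening: 0.0075
```

```bash
python3 - <<'E'
from h import *
s=monitor.read_state();print(s["ee_pos"],s["ee_rot"],s["opening"])
P=optics.camera_params("wrist");im=optics.read_camera("wrist")[:,:,::-1];np.save("w9.npy",P,allow_pickle=True)
cv2.imwrite("pics/w9.png",im)
E
```

```text
[0.58478856 0.27804196 0.10081455] [ 3.13982190e+00 -1.00591276e-01 -1.56179666e-04] 0.007478533373000509
```

View pics/w9.png

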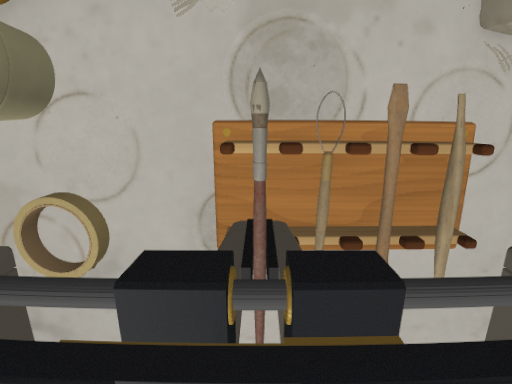

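Call:
play_rows:
  dr:
    - [0, 0, 0]
    - [0, 0, 0]
    - [0, 0, 0]
    - [0, 0, 0]
    - [0, 0, 0]
  delta_pos:
    - [0, 0, -0.5]
    - [0, 0, -0.7]
    - [0, 0, -0.6]
    - [0, 0, -0.4]
    - [0, 0, -0.2]
  jaw: [0, 0, 0, 0, 0]

```text
clock: 30.7
ee_pos: [0.5841, 0.2784, 0.0033]
ee_rot: [3.139, -0.1, -0.002]
ft_force: [0.4, 0.3, -0.6]
opening: 0.0076
```

Call:
play_rows:
  dr:
    - [0, 0, 0]
    - [0, 0, 0]
    - [0, 0, 0]
    - [0, 0, 0]
    - [0, 0, 0]
  delta_pos:
    - [0, 0, 0]
    - [0, 0, 0]
    - [0, 0, 0]
    - [0, 0, 0]
    - [0, 0, 0]
  jaw: [0, 0, 0.4, 0.4, 0.4]

```text
clock: 31.32
ee_pos: [0.5849, 0.2789, 0.0051]
ee_rot: [-3.14, 0.099, -0.001]
ft_force: [0.4, 1.2, -0.6]
opening: 0.0357
```

Call:
play_rows:
  dr:
    - [0, 0, 0]
    - [0, 0, 0]
    - [0, 0, 0]
    - [0, 0, 0]
    - [0, 0, 0]
  delta_pos:
    - [0, 0, 0.3]
    - [0, 0, 0.6]
    - [0, 0, 0.8]
    - [0, 0, 0.9]
    - [0, 0, 0.9]
  jaw: [0.4, 0.4, 0.4, 0.4, 0.4]

```text
clock: 31.95
ee_pos: [0.5848, 0.2788, 0.1469]
ee_rot: [-3.14, 0.099, -0.001]
ft_force: [-0.2, 0.6, 0.6]
opening: 0.0367
```

Call:
play_rows:
  dr:
    - [0, 0, 0]
    - [0, 0, 0]
    - [0, 0, 0]
    - [0, 0, 0]
    - [0, 0, 0]
  delta_pos:
    - [-0.3, -0.6, 0.8]
    - [-0.5, -0.8, 0.6]
    - [-0.3, -0.6, 0.4]
    - [0, -0.2, 0.2]
    - [0, 0, 0]
  jaw: [0.4, 0.4, 0.4, 0.4, 0.4]

```text
clock: 32.58
ee_pos: [0.5416, 0.1909, 0.2257]
ee_rot: [-3.139, 0.1, -0.003]
ft_force: [0.1, -0.2, -0.1]
opening: 0.0369
```

```bash
python3 - <<'E'
from h import *
s=monitor.read_state();print(s["clock"],s["ee_pos"],s["ee_rot"],s["opening"])
P=optics.camera_params("wrist");im=optics.read_camera("wrist")[:,:,::-1];np.save("w10.npy",P,allow_pickle=True)
cv2.imwrite("pics/w10.png",im)
E
```

```text
32.575 [0.54159711 0.19093239 0.22572523] [-3.13916300e+00  1.00393353e-01 -2.83540110e-03] 0.0368526863860414
```

View pics/w10.png

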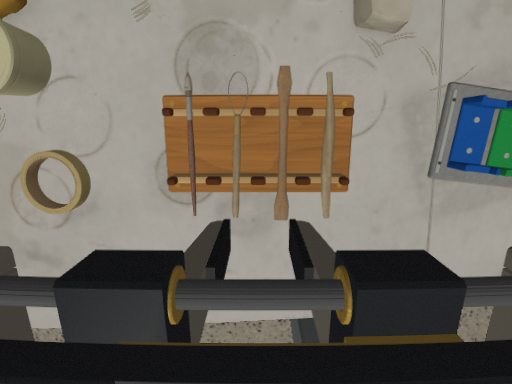

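```bash
python3 - <<'E'
from h import *
P=np.load("w10.npy",allow_pickle=True).item()
w=plane(P,[(163,95),(354,95)],.012);d=w[0]-w[1];yv=d/np.linalg.norm(d);xv=np.array([yv[1],-yv[0]]);c=w.mean(0)-xv*.07
print(c)
for n,a,b in(("brush",(187,72),(194,215)),("loop",(238,72),(236,217)),("flat",(285,66),(281,219)),("pointed",(330,72),(325,217))):
    e=plane(P,[a,b],.047);m=e.mean(0)-c;v=e[0]-e[1];print(n,"x %.3f y %.3f ang %.2f L %.3f"%(m@xv,m@yv,np.arctan2(v@yv,v@xv),np.linalg.norm(v)))
E
```

```text
[0.58003336 0.18941212]
brush x 0.000 y 0.090 ang -0.00 L 0.187
loop x -0.001 y 0.028 ang -0.03 L 0.190
flat x 0.001 y -0.032 ang -0.01 L 0.200
pointed x -0.001 y -0.091 ang 0.02 L 0.190
```

All four are within about 2 mm of their places, and the gripper is clear of everything, so I'm handing in.

```bash
python3 -c "
from plant import arm
print(arm.hand_in())"
```

```text
the job is handed in; nothing more can be done
None
```

All four tools are in the rack in reverse order, and the job was handed in at about 33 s. From the robot's left the rack now holds the brush, the loop tool, the flat tool and the pointed tool.

- **Last check:** in the last wrist picture each tool lies in both of its notches. Each middle measured within about 1 mm along the tool and 2 mm sideways of its place, and each tool was at most 0.03 rad askew. The gripper was clear of everything and the last wrist force reading was near zero. I did not measure tool heights separately; that they rest in the notches is judged from the picture.
- **What disagreed:** the first grasp closed on nothing, just above the pointed tool. The pictures showed the fingertips ending about 28 mm short of the reported TCP. I lowered every later grasp and placing by that amount, and all four tools were then gripped at the first try.
- **Smaller oddity:** the gripper stopped at 19 mm on the flat tool and 9 mm on the loop handle. I had expected about 12 mm for each. Neither caused trouble.

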